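# Charge the glow dice

## Robot

A 6-joint arm with a two-finger parallel gripper is mounted at the origin on the work surface. World frame = base frame: x ahead of the robot, y to its left, z up, the work surface at z = 0. Lengths are in m, angles in rad, forces in N, time in s.
With the tool pointing down it reaches from about 0.3 to 1 m from the base axis. Payload 5.1 kg.
Tool frame: the origin (TCP) lies between the finger pads; the fingertips stand 22 mm ahead of it and the grasp point (between the pads) lies 3 mm ahead of it (robot.tip_extent is the distance from the TCP to the fingertips, in m); z points along the fingers, y is the direction in which the jaws open and shut (so a half turn about z gives the same grasp; the last joint's range is limited). The gripper opens to 95 mm and grips with 3 to 60 N. Pads are 20 mm wide; open, the fingers measure 119 mm over their backs; the gripper's body (75 mm by 180 mm) begins 59 mm behind the grasp point.
Start: joints at [-1.304, 0.124, 1.65, -0, 1.367, -0.083], TCP at [0.223, -0.611, 0.237] pointing down, gripper open.
Joint ranges: [-2.61, 2.61], [-1.02, 2.33], [0.03, 2.71], [-1.35, 4.49], [0.32, 2.68], [-2.91, 2.91]. Speed limits (rad/s): [2.57, 2.57, 3.14, 3.14, 3.14, 3.14].

## Interface

Orientations are given as a rotation vector (axis times angle).
In Python, from workcell import monitor, cams, robot gives the robot as it stands.
- The arm moves only by the tool arm_command, never from a script. Its argument "increments" is a list of rows, each an object of numbers: "fingers": the finger opening in m, from 0 to 0.0951; "dx", "dy", "dz": the shift along the tool's x, y, z in m; "twist": the turn about the tool's z in degrees. In form: [{"fingers": .., "dx": .., "dy": .., "dz": .., "twist": ..}, ...]. A call has 1 to 10 rows; each row is the pose to reach, as a shift and turn from the pose measured when the call began, along the tool's axes at that moment; what a row does not reach only later rows make up. A row lasts 1/8 s, in which the tool goes at most 62.5 mm and 10.7 degrees, less where a joint would pass 70% of its speed; a pose out of reach is approached as far as the arm can. A call with a gripper value outside its range is refused whole. The fingers move at their own pace and stop on an object; "grip_force" is the grip in N (left out, the last holds). Time passes only in rows, so rows that repeat a pose let the fingers close. It gives the time, the measured TCP pose, the force and the opening at its end, in the units of the state.
- monitor.get_state(): the state, without advancing time (a new reading comes with each control period).
- cams.snapshot(name): name is "scene" or "top" or "wrist"; returns the picture (384x512x3 uint8, red, green, blue); there is no depth.
- cams.camera_info(name): a dict with "fov_y" (degrees; the focal length in pixels is half the picture's height over the tangent of half this angle, whatever the lens; pixels are square), "cx", "cy" (the principal point, pixels), "extrinsics" (4x4, takes a point from world to camera coordinates); the wrist camera has in their place "mount" (4x4, takes a point from camera to tool coordinates, whose origin is the TCP and whose axes are the flange's). Camera axes: x right, y up, looking along -z (the intrinsics and any distortion apply to the point x, -y, -z); pixel columns grow to the right and rows downward; lengths in m; the calibration is good to about 2 mm. A picture is of the moment at which its call begins: read the wrist's pose just before it. camera_info takes no time and is no camera call.
- robot.finish_job(): hands the job in, once; it reports no verdict.
The state is a dict: "t": time; "q": joint angles; "dq": joint speeds; "tau": joint torques, N m; "tcp_pos": TCP position; "orientation": TCP orientation; "ft_force": force on the tool from outside, world axes, zero at the start; "torque": the same for the moment, N m; "width": finger opening in m.
Only numpy, scipy, OpenCV 4.12 (cv2) and the standard library are available. Lean on these libraries where they do the work, as an engineer would, in place of code of your own. Each camera call takes 0.05 s, during which the arm holds its last target. There are 200 camera calls.

## Task

Pack the large green glass die and the blue jar of glow tokens (standing upright) from the wooden dice tray into the lit well of the charging dock, flat on its floor beside the amber die already there; set the glass down, don't drop it. Then turn the dock's orange spring-return dial clockwise, past its first two clicks to the third mark (the green dot), and finish while still holding it there, because it springs back and cuts the light if let go. Leave the pawn and everything else on the shelf where it stands.

Things in the scene. Friction and masses are not known exactly. Their poses are not given: they have to be found in the camera images.
- dock: Fixed black light-charging dock for glow dice: a slab 92 (x) by 256 (y) by 14 mm high with an open well at its -y end and a dial at its +y end; yaw up to 0.3 rad. Origin on the table under the slab's middle; the slab spans y -130 to +126 mm. Dial axis at (0, +70 mm).
- well (a point): Centre of the well's glowing violet floor, 14 mm above the table, at (0, -61 mm) in the dock; axes as the dock. Inside, the well is 43 mm (x) by 124 mm (y): three pieces fit in one row along y with 10 mm to spare in total. Its grey walls are 5 mm thick and only 12 mm high above the floor (top 26 mm above the table).
- dial_grip (a point): On the dial's axis, 38 mm above the table, halfway between the flat sides of the orange bar; x axis along the bar to its pointer end, z up (turns with the dial). The dial is a grey disc of radius 32 mm, top 22 mm above the table; the upright bar on it is 54 mm long, 13 mm thick, its top 50 mm above the table.
- dial_pointer (a point): Pointer end (white stripe) of the orange bar, on its top edge: 27 mm from the dial's axis, 50 mm above the table. The dots lie on the dock 39 mm from the axis: the green one (third) in the dock's +x direction, the rest dot 1.08 rad anticlockwise from it.
- dial (a joint): Dial angle, rad: 0 at rest, growing clockwise from above. Clicks every 0.36 rad, each with a dot: rest 0, first 0.36, second 0.72 (white), third 1.08 (green), fourth 1.44 (red); stop at 1.5. A spring returns it to 0 from anywhere, through the clicks: 0.06 N m at rest, 0.11 N m at the third; clicks add or take up to 0.03 N m.
- green_die: Large green glass die with white pips, a 38 mm cube, about 130 g, loose in the dice tray; origin at the centre of its underside, axes square to its faces.
- green_die_center (a point): Centre of the green die, 19 mm above its underside.
- jar: Blue lidded jar with a white cap, round, 38 mm in diameter, 52 mm tall, about 70 g, standing loose in the dice tray; origin at the centre of its underside, z up its axis.
- jar_center (a point): Centre of the jar, 26 mm above its underside.
- amber_die: Large amber glass die, 38 mm cube, about 130 g, already lying loose at the dial (+y) end of the well, 0 to 3 mm from the end wall; stays in the well. Origin at the centre of its underside.
- amber_die_center (a point): Centre of the amber die, 19 mm above its underside.
- tray: Fixed wooden dice tray, outside 246 (x) by 116 (y) by 18 mm high, walls and floor 6 mm thick, origin under its centre. Green die, jar and pawn stand on its floor in a row along its x axis, about 75 mm apart, in any order.
- pawn: Dark wooden pawn, 30 mm wide, 52 mm tall, loose in the dice tray; not to be disturbed. Origin under its foot.
- dish: White ceramic dish, 100 mm wide, 30 mm high, loose, left of the dock; leave alone. Origin under its centre.
- coasters: Stack of four round silicone coasters, 96 mm wide, 26 mm high, left of the dock; leave alone. Origin under its centre.
- small_die_a: Small amber glass die, 16 mm, left of the dock; leave alone. Origin under its centre.
- small_die_b: Small green glass die, 16 mm, left of the dock; leave alone. Origin under its centre.
There are look-alikes about, which are no part of the job. Of the things like the green_die, leave any that is red; of the rest the larger one is meant.

How it is judged:
On the way, in this order (a step that is already met when the one before it is completed fails the run):
1. green die, jar and amber die sit in the well, jar upright, all let go, with the dial still at rest (x of green_die_center in the frame of dock between -0.008 and 0.008 m and y of green_die_center in the frame of dock between -0.108 and -0.015 m and z of green_die_center in the frame of dock between 0.029 and 0.037 m and linear speed of each of green_die, jar, amber_die below 0.03 m/s and x of jar_center in the frame of dock between -0.008 and 0.008 m and y of jar_center in the frame of dock between -0.108 and -0.015 m and z of jar_center in the frame of dock between 0.036 and 0.044 m and x of amber_die_center in the frame of dock between -0.008 and 0.008 m and y of amber_die_center in the frame of dock between -0.108 and -0.015 m and z of amber_die_center in the frame of dock between 0.029 and 0.037 m and angle between jar's own z axis and vertical below 0.12 rad and contact force between the fingers and green_die below 0.1 N and contact force between the fingers and jar below 0.1 N and contact force between the fingers and amber_die below 0.1 N and value of joint dial below 0.2 rad), for 0.2 s.
2. the dial has been turned to the second click (value of joint dial above 0.62 rad).
3. the dial is held by the fingers at the third mark (value of joint dial between 0.96 and 1.2 rad and contact force between the fingers and dock above 0.8 N and distance between the grasp point and dial_grip below 0.08 m), for 0.5 s.
At the end, for the whole second after the job is handed in: The fingers still hold the dial (pushing on it with over 0.8 N, the grasp point within 80 mm of the bar) within 0.12 rad of the third mark at 1.08 rad and still; green die, jar and amber die rest untouched on the well's floor, centred within 8 mm across it, the jar upright within 0.12 rad (all of step 3 and velocity of joint dial between -0.1 and 0.1 rad/s and x of green_die_center in the frame of dock between -0.008 and 0.008 m and y of green_die_center in the frame of dock between -0.108 and -0.015 m and z of green_die_center in the frame of dock between 0.029 and 0.037 m and linear speed of each of green_die, jar, amber_die below 0.03 m/s and x of jar_center in the frame of dock between -0.008 and 0.008 m and y of jar_center in the frame of dock between -0.108 and -0.015 m and z of jar_center in the frame of dock between 0.036 and 0.044 m and x of amber_die_center in the frame of dock between -0.008 and 0.008 m and y of amber_die_center in the frame of dock between -0.108 and -0.015 m and z of amber_die_center in the frame of dock between 0.029 and 0.037 m and angle between jar's own z axis and vertical below 0.12 rad and contact force between the fingers and green_die below 0.1 N and contact force between the fingers and jar below 0.1 N and contact force between the fingers and amber_die below 0.1 N); the arm keeps its last pose, push and grip.
It fails at once if the pawn is disturbed (moved over 30 mm) (distance of pawn from where it was at the start of the episode above 0.03 m).
It fails at once if the dish, coasters or a small die is disturbed (moved over 30 mm) (distance of any of dish, coasters, small_die_a, small_die_b from where it was at the start of the episode above 0.03 m).
It fails at once if a large die or the jar is dropped (falls free from over about 20 mm) ((linear speed of green_die above 0.6 m/s and contact force between the fingers and green_die below 0.05 N) or (linear speed of jar above 0.6 m/s and contact force between the fingers and jar below 0.05 N) or (linear speed of amber_die above 0.6 m/s and contact force between the fingers and amber_die below 0.05 N)).
It also fails if it takes over 54 s, if anything falls off the work surface, if the arm or the gripper's body presses on something with over 40 N, if the wrist force passes 120 N, or if a joint passes its speed limit or range.

## Working session

There is one attempt and no reset: what is moved stays moved. The work goes in short steps, Python scripts to look and compute and a tool call to move; the robot and the scene stay as the last step left them, time stands still between calls to the robot, and variables do not carry over. Pictures are saved under pics/ and viewed, about 8 in all and at most 12, crops included, and the job is handed in when it is done.

Besides the shell and the picture viewer there is one more tool, called after "Request:" as a command line: name --argument value ..., lists and objects as JSON in quotes. arm_command: Moves the arm, as the interface text tells. Its arguments: {"type":"object","properties":{"increments":{"type":"array"},"grip_force":{"type":"number"}},"required":["increments"]}

```bash
mkdir -p pics; ls; python3 - <<'E'
from workcell import monitor,cams,robot
import cv2,numpy as np
np.set_printoptions(precision=4,suppress=True)
for n in("scene","top","wrist"): print(n,cams.camera_info(n))
print(monitor.get_state())
a=cams.snapshot("top");b=cams.snapshot("scene");c=cams.snapshot("wrist")
for n,i in(("top0",a),("scene0",b),("wrist0",c)): cv2.imwrite(f"pics/{n}.png",i[...,::-1])
E
```

```text
pics
scene {'fov_y': 51.094517794748576, 'cx': 258.9238354552415, 'cy': 189.92271122627184, 'extrinsics': array([[ 0.8506,  0.5257,  0.0133, -0.4261],
       [-0.4488,  0.7125,  0.5393,  0.1832],
       [ 0.274 , -0.4647,  0.842 , -1.3635],
       [ 0.    ,  0.    ,  0.    ,  1.    ]])}
top {'fov_y': 57.842420401967956, 'cx': 256.2352111367518, 'cy': 192.7650715732928, 'extrinsics': array([[ 0.024 , -0.9995,  0.0183, -0.0246],
       [ 0.9891,  0.0264,  0.1447, -0.5184],
       [-0.1451,  0.0147,  0.9893, -1.0083],
       [ 0.    ,  0.    ,  0.    ,  1.    ]])}
wrist {'fov_y': 58.35706576239989, 'cx': 248.0209106401976, 'cy': 188.1839833545576, 'mount': array([[-0.001 ,  0.9715,  0.2368,  0.0665],
       [ 1.    ,  0.0008,  0.001 , -0.0008],
       [ 0.0008,  0.2368, -0.9715, -0.1485],
       [ 0.    ,  0.    ,  0.    ,  1.    ]])}
{'t': 0.0, 'q': array([-1.3036,  0.1245,  1.6516, -0.    ,  1.3675, -0.0826]), 'dq': array([-0.0015,  0.0006, -0.0014,  0.0001,  0.0008,  0.0016]), 'tau': array([  0.0003, -41.7605, -35.9931,   0.0775,   0.049 ,  -0.0002]), 'tcp_pos': array([ 0.2226, -0.6101,  0.2354]), 'orientation': array([-3.0917, -0.5463,  0.0004]), 'ft_force': array([ 0.834 , -0.895 , -0.6217]), 'torque': array([-0.0065,  0.0331,  0.0396]), 'width': 0.09510709256122538}
```

View pics/top0.png

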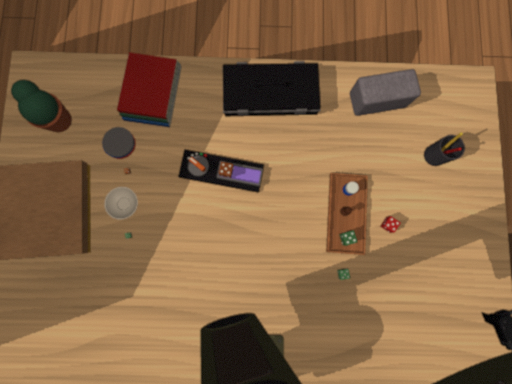

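View pics/scene0.png

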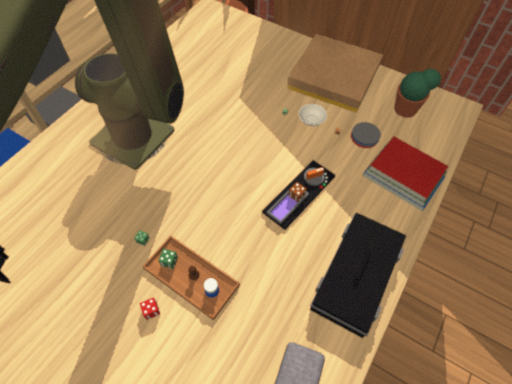

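Top view: the candidates for the green die are the large green one in the tray (348,238), a smaller green one outside it (344,273), a red one (390,224) and the tiny green die (129,236). I choose (348,238). The jar is at (352,187), the pawn at (345,210), the dock at (222,170) and the amber die at (226,170). The scene view agrees, with the green die at (168,258) and the jar at (211,288). Next I measure and make a close crop.

```bash
cat > h.py <<'E'
import numpy as np,cv2
from workcell import monitor,cams,robot
from scipy.spatial.transform import Rotation as R
np.set_printoptions(precision=4,suppress=True)
def cam(n,st=None):
    i=cams.camera_info(n); f=192/np.tan(np.radians(i['fov_y']/2))
    if n=='wrist':
        st=st or monitor.get_state(); T=np.eye(4);T[:3,:3]=R.from_rotvec(st['orientation']).as_matrix();T[:3,3]=st['tcp_pos']
        C=T@i['mount']
    else: C=np.linalg.inv(i['extrinsics'])
    return f,i['cx'],i['cy'],C
def ray(c,p):
    f,cx,cy,C=c; d=np.array([(p[0]-cx)/f,-(p[1]-cy)/f,-1.]); return C[:3,3],C[:3,:3]@d
def onz(c,p,z):
    o,d=ray(c,p); return o+d*(z-o[2])/d[2]
def proj(c,P):
    f,cx,cy,C=c; x=C[:3,:3].T@(np.asarray(P)-C[:3,3]); return np.array([cx-f*x[0]/x[2],cy+f*x[1]/x[2]])
def tri(obs):
    A=np.zeros((3,3));b=np.zeros(3)
    for c,p in obs:
        o,d=ray(c,p);d=d/np.linalg.norm(d);M=np.eye(3)-np.outer(d,d);A+=M;b+=M@o
    return np.linalg.solve(A,b)
def blobs(img,lo,hi,amin=8):
    m=cv2.inRange(cv2.cvtColor(img,cv2.COLOR_RGB2HSV),lo,hi)
    n,_,s,ce=cv2.connectedComponentsWithStats(m)
    return [(ce[i].round(1),s[i].tolist()) for i in range(1,n) if s[i,4]>=amin]
E
python3 - <<'E'
from h import *
t=cv2.imread('pics/top0.png');s=cv2.imread('pics/scene0.png');
crops=[t[140:200,172:272],t[165:285,320:410],s[155:235,255:340],s[230:325,130:245]]
o=[cv2.resize(x,(390,290),interpolation=cv2.INTER_CUBIC) for x in crops]
cv2.imwrite('pics/crop1.png',np.vstack([np.hstack(o[:2]),np.hstack(o[2:])]))
for n,i in(('top',t),('scene',s)):
    c=cam(n);i=i[...,::-1].copy()
    for nm,lo,hi in(('violet',(120,80,80),(150,255,255)),('green',(65,90,40),(90,255,255)),('blue',(105,120,50),(119,255,255)),):
        for ce,st in blobs(i,lo,hi): 
            print(n,nm,ce,st,onz(c,ce,{'violet':.014,'green':.025,'blue':.03}[nm]))
E
```

```text
top violet [245.7 174.1] [231, 166, 30, 17, 354] [0.58   0.0223 0.014 ]
top green [ 31.8 101.7] [12, 81, 41, 42, 1026] [0.79   0.6979 0.025 ]
top green [124.  114.9] [122, 114, 6, 3, 8] [0.7558 0.408  0.025 ]
top green [140.2 117.2] [129, 115, 23, 5, 30] [0.7499 0.3571 0.025 ]
top green [163.  120.5] [161, 120, 5, 2, 8] [0.7413 0.2855 0.025 ]
top blue [145.3 121.2] [123, 117, 45, 9, 98] [0.7356 0.3387 0.03  ]
top blue [345.3 191.3] [343, 187, 7, 8, 17] [ 0.5318 -0.283   0.03  ]
scene violet [283.5 207. ] [271, 195, 26, 25, 311] [0.5739 0.0218 0.014 ]
scene green [419.4  83.7] [402, 70, 38, 30, 777] [0.7398 0.7406 0.025 ]
scene blue [  9.8 144.3] [0, 128, 29, 38, 583] [-0.2891 -0.2549  0.03  ]
scene blue [212.5 293.8] [207, 290, 11, 7, 34] [ 0.5511 -0.3112  0.03  ]
```

View pics/crop1.png

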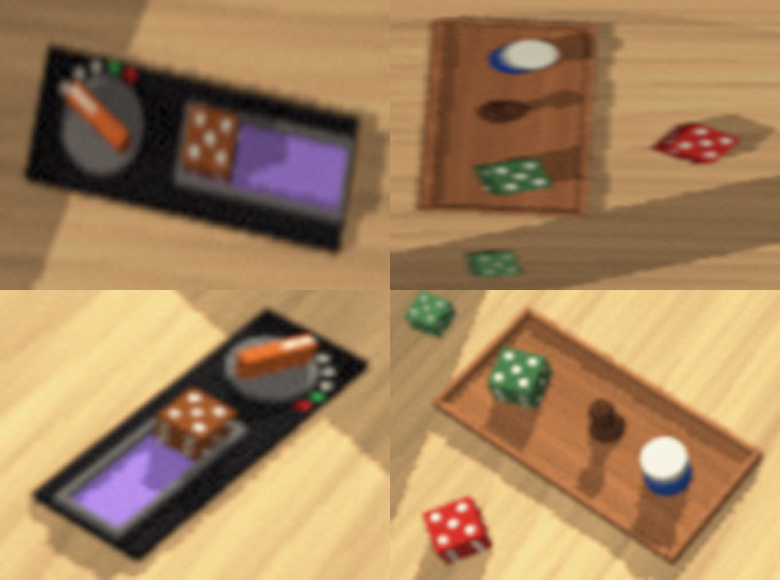

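The crop confirms it. The tray's green die is clearly larger than the green look-alike outside. The pointer end of the bar (white stripe) is at rest, beside the dots. Moving over the tray for a close wrist view.

Request:
arm_command --increments '[{"fingers": 0.075, "dx": 0.05, "dy": -0.033, "dz": 0, "twist": 5}, {"fingers": 0.075, "dx": 0.1, "dy": -0.067, "dz": 0, "twist": 10}, {"fingers": 0.075, "dx": 0.15, "dy": -0.1, "dz": 0, "twist": 15}, {"fingers": 0.075, "dx": 0.2, "dy": -0.134, "dz": 0, "twist": 20}, {"fingers": 0.075, "dx": 0.25, "dy": -0.168, "dz": 0, "twist": 20}, {"fingers": 0.075, "dx": 0.3, "dy": -0.2, "dz": 0, "twist": 20}, {"fingers": 0.075, "dx": 0.334, "dy": -0.2245, "dz": 0, "twist": 20}, {"fingers": 0.075, "dx": 0.334, "dy": -0.2245, "dz": 0, "twist": 20}, {"fingers": 0.075, "dx": 0.334, "dy": -0.2245, "dz": 0, "twist": 20}, {"fingers": 0.075, "dx": 0.334, "dy": -0.2245, "dz": 0, "twist": 20}]' --grip_force 20

```text
t: 1.4
tcp_pos: [0.4588, -0.2858, 0.2359]
orientation: [-3.14, 0.001, 0.001]
ft_force: [-0.0, -0.6, -0.4]
width: 0.0752
```

```bash
python3 - <<'E'
from h import *
st=monitor.get_state();i=cams.snapshot('wrist');print(st['t'],st['q'],st['tcp_pos'],st['orientation'],st['dq'].max())
cv2.imwrite('pics/w1.png',i[...,::-1]);np.save('w1.npy',[st],allow_pickle=True)
c=cam('wrist',st)
for nm,lo,hi,z in(('green',(65,90,30),(90,255,255),.044),('blue',(105,120,40),(125,255,255),.03),('white',(15,0,170),(40,70,255),.058)):
    for ce,s in blobs(i,lo,hi,30): print(nm,ce,s,onz(c,ce,z))
E
```

```text
1.4 [-0.6567 -0.1182  1.8941  0.0007  1.3673  0.9148] [ 0.4588 -0.2858  0.2359] [-3.1401  0.0013  0.0013] 0.00030826157944375925
white [261.5  87.2] [243, 68, 38, 40, 1183] [ 0.5399 -0.2968  0.058 ]
white [260.1 224.1] [257, 221, 7, 7, 38] [ 0.4081 -0.2964  0.058 ]
white [241.4 229.5] [238, 227, 7, 6, 33] [ 0.4023 -0.2776  0.058 ]
white [253.6 235.6] [251, 233, 6, 6, 30] [ 0.3958 -0.2899  0.058 ]
```

View pics/w1.png

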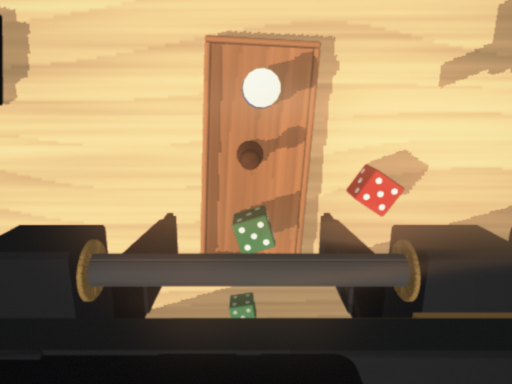

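Wrist view: jar cap at (261,87), pawn at (250,155), green die at (254,232) showing the five face, red die at (376,190), small green look-alike at (242,305). The gripper hides everything below row 250. Fitting the die and cross-checking in two views.

```bash
python3 - <<'E'
from h import *
i=cv2.imread('pics/w1.png')[...,::-1].copy();st=np.load('w1.npy',allow_pickle=True)[0];c=cam('wrist',st)
hsv=cv2.cvtColor(i,cv2.COLOR_RGB2HSV);print(hsv[243,260],hsv[226,250],hsv[212,255])
P=[]
for ce,s in blobs(i,(0,0,150),(179,90,255),12):
    if 230<ce[0]<280 and 200<ce[1]<260: P.append(onz(c,ce,.044)); print(ce,s[4],P[-1])
P=np.array(P); print('mean',P.mean(0))
for a in P:
  for b in P:
    d=b-a
    if 0.005<np.hypot(*d[:2]): print('%.1fmm %.1fdeg'%(1e3*np.hypot(*d[:2]),np.degrees(np.arctan2(d[1],d[0]))),end='; ')
print()
s=cv2.imread('pics/scene0.png')[...,::-1].copy();cs=cam('scene');t=cv2.imread('pics/top0.png')[...,::-1].copy();ct=cam('top')
for nm,im,cc in(('scene',s,cs),('top',t,ct)):
    for ce,b in blobs(im,(0,0,150),(179,80,255),40):
        print(nm,ce,b,onz(cc,ce,.054))
print('jar in w',onz(c,(261.5,87.2),.058), 'proj', proj(cs,onz(c,(261.5,87.2),.058)),proj(ct,onz(c,(261.5,87.2),.058)))
print('die',proj(cs,P.mean(0)),proj(ct,P.mean(0)))
for p in((206,38),(320,45)):print('traycorner',onz(c,p,.018))
for p in((202,230),(301.5,240)):print('trayedge',onz(c,p,.018))
E
```

```text
[ 51  91 145] [ 45  94 139] [ 24 101  88]
[260.  224.1] 46 [ 0.4031 -0.2967  0.044 ]
[241.4 229.7] 49 [ 0.3969 -0.2772  0.044 ]
[253.6 235.8] 50 [ 0.39   -0.2901  0.044 ]
[265.9 241.8] 60 [ 0.3832 -0.3031  0.044 ]
[247.2 247.2] 49 [ 0.3771 -0.2833  0.044 ]
mean [ 0.39   -0.2901  0.044 ]
20.5mm 107.6deg; 14.6mm 152.9deg; 20.8mm -162.2deg; 29.2mm 152.6deg; 20.5mm -72.4deg; 14.5mm -118.1deg; 29.2mm -117.8deg; 20.7mm -163.0deg; 14.6mm -27.1deg; 14.5mm 61.9deg; 14.7mm -117.5deg; 14.6mm 152.3deg; 20.8mm 17.8deg; 29.2mm 62.2deg; 14.7mm 62.5deg; 20.8mm 107.2deg; 29.2mm -27.4deg; 20.7mm 17.0deg; 14.6mm -27.7deg; 20.8mm -72.8deg; 
scene [312.3 114.2] [298, 104, 29, 22, 491] [0.4854 0.3663 0.054 ]
scene [210.3 284.7] [204, 278, 14, 14, 156] [ 0.5388 -0.3001  0.054 ]
scene [300.2 356.8] [287, 343, 37, 34, 378] [ 0.8181 -0.3309  0.054 ]
scene [311.1 366.9] [307, 362, 11, 10, 45] [ 0.85   -0.3368  0.054 ]
top [352.2 187. ] [347, 182, 12, 11, 109] [ 0.5415 -0.2973  0.054 ]
top [119.1 196.5] [114, 193, 14, 9, 51] [0.4946 0.3914 0.054 ]
top [123.4 203. ] [119, 199, 10, 9, 65] [0.4758 0.3773 0.054 ]
jar in w [ 0.5399 -0.2968  0.058 ] proj [211.2743 283.35  ] [352.422  187.3057]
die [167.7517 254.6475] [349.5986 238.1249]
traycorner [ 0.5887 -0.2428  0.018 ]
traycorner [ 0.582  -0.3561  0.018 ]
trayedge [ 0.3867 -0.2321  0.018 ]
trayedge [ 0.3746 -0.345   0.018 ]
```

Request:
arm_command --increments '[{"fingers": 0.07, "dx": -0.035, "dy": 0.002, "dz": 0.03, "twist": -9}, {"fingers": 0.07, "dx": -0.0688, "dy": 0.0042, "dz": 0.07, "twist": -17.3}, {"fingers": 0.07, "dx": -0.0688, "dy": 0.0042, "dz": 0.11, "twist": -17.3}, {"fingers": 0.07, "dx": -0.0688, "dy": 0.0042, "dz": 0.14, "twist": -17.3}, {"fingers": 0.07, "dx": -0.0688, "dy": 0.0042, "dz": 0.165, "twist": -17.3}, {"fingers": 0.07, "dx": -0.0688, "dy": 0.0042, "dz": 0.182, "twist": -17.3}, {"fingers": 0.07, "dx": -0.0688, "dy": 0.0042, "dz": 0.1924, "twist": -17.3}, {"fingers": 0.07, "dx": -0.0688, "dy": 0.0042, "dz": 0.1924, "twist": -17.3}, {"fingers": 0.07, "dx": -0.0688, "dy": 0.0042, "dz": 0.1924, "twist": -17.3}]'

```text
t: 2.58
tcp_pos: [0.3905, -0.2903, 0.0445]
orientation: [-3.106, -0.471, -0.001]
ft_force: [0.2, -0.6, 0.1]
width: 0.0698
```

Request:
arm_command --increments '[{"fingers": 0.036, "dx": 0, "dy": 0, "dz": 0, "twist": 0}, {"fingers": 0.03, "dx": 0, "dy": 0, "dz": 0, "twist": 0}, {"fingers": 0.03, "dx": 0, "dy": 0, "dz": 0, "twist": 0}, {"fingers": 0.03, "dx": 0, "dy": 0, "dz": 0, "twist": 0}, {"fingers": 0.03, "dx": 0, "dy": 0, "dz": 0, "twist": 0}, {"fingers": 0.03, "dx": 0, "dy": 0, "dz": 0, "twist": 0}]' --grip_force 20

```text
t: 3.32
tcp_pos: [0.3906, -0.2903, 0.0447]
orientation: [-3.106, -0.471, -0.001]
ft_force: [0.2, -0.1, 1.1]
width: 0.0378
```

Grip confirmed at 37.8 mm. Lifting and moving to a view of the dock.

Request:
arm_command --increments '[{"fingers": 0.03, "dx": 0, "dy": 0, "dz": -0.02, "twist": 0}, {"fingers": 0.03, "dx": 0, "dy": 0, "dz": -0.055, "twist": 0}, {"fingers": 0.03, "dx": 0.01, "dy": -0.01, "dz": -0.1, "twist": 0}, {"fingers": 0.03, "dx": 0.04, "dy": -0.055, "dz": -0.13, "twist": 6}, {"fingers": 0.03, "dx": 0.075, "dy": -0.1, "dz": -0.15, "twist": 12}, {"fingers": 0.03, "dx": 0.11, "dy": -0.145, "dz": -0.17, "twist": 18}, {"fingers": 0.03, "dx": 0.145, "dy": -0.19, "dz": -0.185, "twist": 24}, {"fingers": 0.03, "dx": 0.18, "dy": -0.235, "dz": -0.195, "twist": 30}, {"fingers": 0.03, "dx": 0.21, "dy": -0.275, "dz": -0.195, "twist": 30}, {"fingers": 0.03, "dx": 0.231, "dy": -0.305, "dz": -0.195, "twist": 30}]'

```text
t: 4.58
tcp_pos: [0.5207, 0.0715, 0.2393]
orientation: [-3.122, 0.347, 0.0]
ft_force: [-0.2, -0.8, -2.0]
width: 0.0378
```

Request:
arm_command --increments '[{"fingers": 0.03, "dx": 0, "dy": 0, "dz": 0, "twist": 0}, {"fingers": 0.03, "dx": 0, "dy": 0, "dz": 0, "twist": 0}]'

```text
t: 4.82
tcp_pos: [0.5201, 0.0712, 0.2385]
orientation: [3.122, -0.346, -0.003]
ft_force: [-0.4, -0.5, -2.0]
width: 0.0381
```

```bash
python3 - <<'E'
from h import *
st=monitor.get_state();i=cams.snapshot('wrist');print(st['t'],st['q'],st['tcp_pos'],st['orientation'],st['width'])
cv2.imwrite('pics/w2.png',i[...,::-1]);np.save('w2.npy',[st],allow_pickle=True)
c=cam('wrist',st)
for nm,lo,hi,z in(('violet',(120,80,80),(150,255,255),.014),('orange',(3,150,120),(14,255,255),.05),('white',(0,0,130),(179,80,255),.014),('green',(40,90,60),(75,255,255),.014),('red',(0,150,90),(2,255,255),.014)):
    for ce,s in blobs(i,lo,hi,12): 
        if ce[1]<260:print(nm,ce,s,onz(c,ce,z))
E
```

```text
4.825 [ 0.0339 -0.1559  1.9235 -0.0002  1.3758  1.8256] [0.5201 0.0712 0.2385] [ 3.122  -0.3463 -0.0028] 0.03810197620775329
violet [280.5 103.6] [241, 81, 82, 46, 3141] [0.5774 0.0242 0.014 ]
orange [149.8  75. ] [144, 70, 10, 10, 38] [0.6304 0.1413 0.05  ]
orange [212.5 109.4] [202, 89, 30, 39, 518] [0.5872 0.0919 0.05  ]
orange [135.1 113.7] [101, 96, 62, 34, 778] [0.5996 0.1652 0.05  ]
white [369.6  37.2] [313, 23, 111, 27, 598] [ 0.6214 -0.0762  0.014 ]
white [235.7  38.3] [234, 36, 5, 6, 17] [0.6501 0.0557 0.014 ]
white [253.9  38.7] [245, 36, 22, 7, 55] [0.6457 0.0378 0.014 ]
white [122.   76.4] [119, 73, 7, 8, 44] [0.6403 0.1787 0.014 ]
white [281.  104.1] [197, 74, 139, 61, 2364] [0.5768 0.0238 0.014 ]
white [111.2  84.5] [108, 81, 8, 8, 44] [0.6351 0.1921 0.014 ]
white [123.4  87.8] [115, 82, 21, 15, 116] [0.6291 0.1808 0.014 ]
white [112.4 104.6] [101, 93, 27, 21, 142] [0.6154 0.1973 0.014 ]
white [209.8  96.4] [206, 93, 8, 8, 46] [0.6009 0.0951 0.014 ]
white [231.6  95.4] [228, 92, 8, 8, 49] [0.5969 0.0726 0.014 ]
white [221.4 107. ] [218, 104, 8, 7, 43] [0.5877 0.0858 0.
[... 755 characters left out ...]
. ] [242, 199, 13, 5, 58] [0.4809 0.081  0.014 ]
white [226.7 206.9] [220, 205, 14, 5, 58] [0.4795 0.1061 0.014 ]
white [225.6 230.9] [218, 224, 16, 15, 193] [0.4517 0.1142 0.014 ]
white [270.5 230.9] [263, 224, 16, 15, 195] [0.4403 0.0637 0.014 ]
white [  6.3 245.4] [0, 232, 18, 22, 246] [0.4905 0.3676 0.014 ]
white [248.1 249.5] [240, 245, 17, 9, 123] [0.4235 0.0939 0.014 ]
green [135.   72.9] [131, 68, 9, 10, 75] [0.6406 0.1646 0.014 ]
green [219.9 243.6] [209, 232, 25, 21, 291] [0.4379 0.1243 0.014 ]
green [242.  240.1] [237, 235, 11, 12, 52] [0.4365 0.0983 0.014 ]
green [273.6 244.8] [261, 237, 24, 16, 205] [0.4227 0.0637 0.014 ]
red [147.7  73.7] [145, 71, 7, 8, 31] [0.637 0.152 0.014]
```

View pics/w2.png

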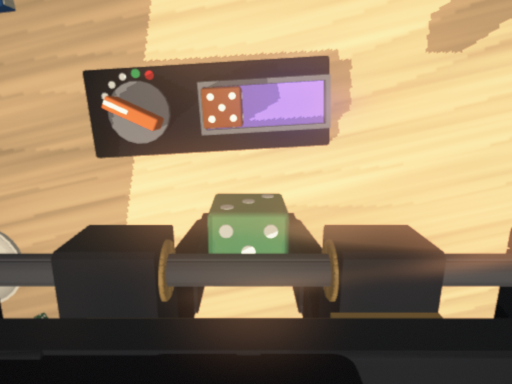

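Wrist view: dock corners near (84,71), (328,57), (330,145), (97,158). Amber die at (221,107), violet floor free from x 243 to 325, dial bar at (133,112) with its pointer to the left, green dot at (135,73). The held die is at (248,225). Fitting the dock frame.

```bash
python3 - <<'E'
from h import *
i=cv2.imread('pics/w2.png')[...,::-1].copy();st=np.load('w2.npy',allow_pickle=True)[0];c=cam('wrist',st)
m=(i.max(2)<60).astype(np.uint8);m[200:]=0;m[:,:60]=0
m=cv2.morphologyEx(m,cv2.MORPH_CLOSE,np.ones((3,3)))
ct=max(cv2.findContours(m,cv2.RETR_EXTERNAL,cv2.CHAIN_APPROX_NONE)[0],key=cv2.contourArea)
P=np.array([onz(c,p[0],.014)[:2] for p in ct])*1e3
r=cv2.minAreaRect(P.astype(np.float32));print('slab rect',r)
D=np.array([onz(c,p,.014)[:2] for p in((111.2,84.5),(122,76.4),(135,72.9),(148.2,74.2))])
from scipy.optimize import least_squares
f=least_squares(lambda q:np.hypot(*(D-q[:2]).T)-.039,[.605,.165]);ax=f.x;print('axis',ax,f.fun)
print('dot angles',np.degrees(np.arctan2(D[:,1]-ax[1],D[:,0]-ax[0])))
# violet edges
v=cv2.inRange(cv2.cvtColor(i,cv2.COLOR_RGB2HSV),(118,60,60),(150,255,255));
vc=max(cv2.findContours(v,cv2.RETR_EXTERNAL,cv2.CHAIN_APPROX_NONE)[0],key=cv2.contourArea)
V=np.array([onz(c,p[0],.014)[:2] for p in vc])*1e3;rv=cv2.minAreaRect(V.astype(np.float32));print('violet',rv)
a=np.array([onz(c,p,.052) for p in((209.8,96.4),(231.6,95.4),(221.4,107),(233,117.5),(211.3,118.9))]);print('amber',a.mean(0))
e=a[0]-a[1];e2=a[4]-a[3];print('amber dir',np.degrees(np.arctan2(e[1],e[0])),np.degrees(np.arctan2(e2[1],e2[0])))
o=cv2.inRange(cv2.cvtColor(i,cv2.COLOR_RGB2HSV),(3,150,150),(14,255,255));o[:,180:]=0;o[:85]=0
y,x=np.nonzero(o);O=np.array([onz(c,p,.05)[:2] for p in zip(x,y)])*1e3;print('bar',cv2.minAreaRect(O.astype(np.float32)))
# dock frame given slab
(cx,cy),(w,h),an=r
u=np.array([np.cos(np.radians(an)),np.sin(np.radians(an))]); 
if w<h: u=np.array([-u[1],u[0]])
if u[1]<0:u=-u
yaw=np.arctan2(-u[0],u[1]);X=np.array([np.cos(yaw),np.sin(yaw)])
org=np.array([cx,cy])/1e3+u*.002
print('yaw',yaw,np.degrees(yaw),'org',org,'well',org-.061*u,'dialaxis',org+.07*u)
print('amber in dock',[(a.mean(0)[:2]-org)@X,(a.mean(0)[:2]-org)@u]);print('violet c in dock',(np.array(rv[0])/1e3-org)@X,(np.array(rv[0])/1e3-org)@u)
d=(V/1e3-org);print('violet range x',np.percentile(d@X,[3,97]),'y',np.percentile(d@u,[2,98]))
E
```

```text
slab rect ((606.7868041992188, 201.40188598632812), (45.1087760925293, 88.57576751708984), 80.43896484375)
axis [0.6022 0.1708] [ 0.0002 -0.0001 -0.0001  0.0002]
dot angles [ 33.0117  11.7644  -9.1986 -29.2577]
violet ((576.9495849609375, 22.861026763916016), (86.73326873779297, 43.59266662597656), 80.61003875732422)
amber [0.5874 0.0829 0.052 ]
amber dir 79.82104327407626 80.90299732611876
bar ((601.293212890625, 170.4066162109375), (53.707481384277344, 12.610644340515137), 52.641090393066406)
yaw 1.4039247834194035 80.43896484375 org [0.6048 0.2017] well [0.665  0.1916] dialaxis [0.5358 0.2134]
amber in dock [np.float64(-0.12007155667183138), np.float64(-0.0025214213001596604)]
violet c in dock -0.18101669531604045 -0.0022325523816676468
violet range x [-0.2243 -0.1389] y [-0.024   0.0195]
```

Slab mask failed (the result is lighting-limited and not usable). The violet floor, dots, bar and amber die all agree: yaw −9.4°, well centre (0.580, 0.0413), dial axis (0.6018, 0.1706). Moving to hover over the well with the jaws across it, then checking relative to the jaws.

Request:
arm_command --increments '[{"fingers": 0.03, "dx": 0.01, "dy": 0, "dz": 0, "twist": -10.4}, {"fingers": 0.03, "dx": 0.02, "dy": 0.005, "dz": 0, "twist": -20.8}, {"fingers": 0.03, "dx": 0.04, "dy": 0.01, "dz": 0.02, "twist": -31.2}, {"fingers": 0.03, "dx": 0.0649, "dy": 0.0145, "dz": 0.04, "twist": -41.6}, {"fingers": 0.03, "dx": 0.0649, "dy": 0.0145, "dz": 0.06, "twist": -52}, {"fingers": 0.03, "dx": 0.0649, "dy": 0.0145, "dz": 0.08, "twist": -62.4}, {"fingers": 0.03, "dx": 0.0649, "dy": 0.0145, "dz": 0.0985, "twist": -72.8}, {"fingers": 0.03, "dx": 0.0649, "dy": 0.0145, "dz": 0.0985, "twist": -83.2}, {"fingers": 0.03, "dx": 0.0649, "dy": 0.0145, "dz": 0.0985, "twist": -93.3}, {"fingers": 0.03, "dx": 0.0649, "dy": 0.0145, "dz": 0.0985, "twist": -93.3}]'

```text
t: 6.12
tcp_pos: [0.5799, 0.041, 0.1401]
orientation: [-2.4, -2.026, 0.002]
ft_force: [0.4, 0.2, -1.0]
width: 0.038
```

Request:
arm_command --increments '[{"fingers": 0.03, "dx": 0, "dy": 0, "dz": 0, "twist": 0}, {"fingers": 0.03, "dx": 0, "dy": 0, "dz": 0, "twist": 0}]'

```text
t: 6.38
tcp_pos: [0.5799, 0.0405, 0.1402]
orientation: [-2.402, -2.024, 0.002]
ft_force: [-0.3, 0.3, -1.9]
width: 0.038
```

```bash
python3 - <<'E'
from h import *
st=monitor.get_state();i=cams.snapshot('wrist');print(st['t'],st['q'],st['tcp_pos'],st['orientation'],st['width'])
cv2.imwrite('pics/w3.png',i[...,::-1]);np.save('w3.npy',[st],allow_pickle=True)
E
```

```text
6.375 [-0.0223  0.0542  1.8926 -0.0005  1.1961  0.1481] [0.5799 0.0405 0.1402] [-2.4018 -2.0241  0.0021] 0.037991275885974014
```

View pics/w3.png

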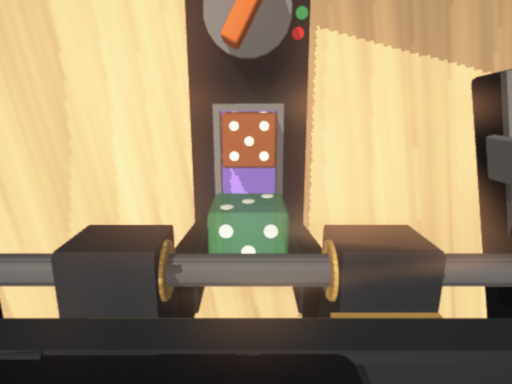

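Hover view: the well walls span columns 214–284, amber die at (249,140), held die at (248,225). Measuring the wall centre against the jaw centre.

```bash
python3 - <<'E'
from h import *
i=cv2.imread('pics/w3.png')[...,::-1].copy();st=np.load('w3.npy',allow_pickle=True)[0];c=cam('wrist',st)
Rm=R.from_rotvec(st['orientation']).as_matrix()
tool=lambda P:Rm.T@(P-st['tcp_pos'])*1e3
print('yaw',np.degrees(np.arctan2(Rm[1,0],Rm[0,0])))
hsv=cv2.cvtColor(i,cv2.COLOR_RGB2HSV)
g=cv2.inRange(i,(75,70,65),(140,140,140));v=cv2.inRange(hsv,(118,60,50),(150,255,255))
for y in(112,125,140,155,170,180,186):
    x=np.nonzero((i[y,205:295].max(1)>70))[0]+205; l,r=x[0]-.5,x[-1]+.5
    a,b=tool(onz(c,(l,y),.026)),tool(onz(c,(r,y),.026))
    xv=np.nonzero(v[y,205:295])[0]+205
    s=''
    if len(xv)>20:
        p,q=tool(onz(c,(xv[0]-.5,y),.014)),tool(onz(c,(xv[-1]+.5,y),.014)); s=f'violet {p[1]:.1f} {q[1]:.1f} mid {(p[1]+q[1])/2:.2f}'
    print(y,l,r,'x %.1f wall y %.1f %.1f mid %.2f'%(a[0],a[1],b[1],(a[1]+b[1])/2),s)
for ce,s in blobs(i,(0,0,140),(179,95,255),20):
    if 205<ce[0]<290 and 105<ce[1]<260: z=.052 if ce[1]<180 else st['tcp_pos'][2]-.0007; print(ce,s[4],tool(onz(c,ce,z)))
E
```

```text
yaw 80.24435637750888
112 204.5 294.5 x 61.6 wall y -32.7 34.5 mid 0.90 
125 204.5 294.5 x 52.1 wall y -33.0 34.8 mid 0.90 
140 204.5 294.5 x 40.9 wall y -33.3 35.1 mid 0.90 
155 204.5 294.5 x 29.4 wall y -33.7 35.5 mid 0.90 
170 204.5 294.5 x 17.7 wall y -34.0 35.8 mid 0.90 violet -21.8 22.1 mid 0.14
180 204.5 294.5 x 9.7 wall y -34.3 36.1 mid 0.90 violet -21.9 22.2 mid 0.14
186 204.5 294.5 x 4.9 wall y -34.4 36.2 mid 0.90 violet -22.0 22.3 mid 0.13
[237.5 126.3] 1119 [52.6787 -7.3505 88.1343]
[233.6 125.5] 87 [53.2161 -9.9917 88.1374]
[263.6 125.4] 85 [53.2646 10.3566 88.111 ]
[248.6 140.6] 84 [43.0085  0.1774 88.1307]
[233.8 155.5] 82 [ 32.7439 -10.0768  88.1506]
[263.6 155.6] 83 [32.6578 10.5577 88.1239]
[247.7 180.9] 1309 [34.0578 -0.3735  0.6788]
[247.7 200.8] 64 [24.8733 -0.3845  0.6846]
[226.4 206.5] 73 [ 22.1999 -10.0277   0.6989]
[246.7 232.4] 3032 [ 9.7389 -0.8638  0.6949]
```

Request:
arm_command --increments '[{"fingers": 0.03, "dx": 0.0025, "dy": 0.0005, "dz": 0.01, "twist": -0.4}, {"fingers": 0.03, "dx": 0.0025, "dy": 0.0005, "dz": 0.03, "twist": -0.4}, {"fingers": 0.03, "dx": 0.0025, "dy": 0.0005, "dz": 0.05, "twist": -0.4}, {"fingers": 0.03, "dx": 0.0025, "dy": 0.0005, "dz": 0.06, "twist": -0.4}, {"fingers": 0.03, "dx": 0.0025, "dy": 0.0005, "dz": 0.068, "twist": -0.4}, {"fingers": 0.03, "dx": 0.0025, "dy": 0.0005, "dz": 0.074, "twist": -0.4}, {"fingers": 0.03, "dx": 0.0025, "dy": 0.0005, "dz": 0.079, "twist": -0.4}, {"fingers": 0.03, "dx": 0.0025, "dy": 0.0005, "dz": 0.083, "twist": -0.4}, {"fingers": 0.03, "dx": 0.0025, "dy": 0.0005, "dz": 0.083, "twist": -0.4}]'

```text
t: 7.55
tcp_pos: [0.5806, 0.043, 0.057]
orientation: [-2.394, -2.033, 0.002]
ft_force: [0.2, 0.1, -2.0]
width: 0.0383
```

Request:
arm_command --increments '[{"fingers": 0.03, "dx": 0, "dy": 0, "dz": 0.0015, "twist": 0}, {"fingers": 0.03, "dx": 0, "dy": 0, "dz": 0.003, "twist": 0}, {"fingers": 0.03, "dx": 0, "dy": 0, "dz": 0.004, "twist": 0}, {"fingers": 0.03, "dx": 0, "dy": 0, "dz": 0.0045, "twist": 0}, {"fingers": 0.03, "dx": 0, "dy": 0, "dz": 0.0045, "twist": 0}]'

```text
t: 8.18
tcp_pos: [0.5807, 0.043, 0.0528]
orientation: [-2.394, -2.033, 0.002]
ft_force: [-1.3, -0.2, 1.7]
width: 0.0375
```

Contact is at the height expected for the floor (0.0528). Releasing and rising.

Request:
arm_command --increments '[{"fingers": 0.05, "dx": 0, "dy": 0, "dz": 0, "twist": 0}, {"fingers": 0.06, "dx": 0, "dy": 0, "dz": 0, "twist": 0}, {"fingers": 0.06, "dx": 0, "dy": 0, "dz": 0, "twist": 0}, {"fingers": 0.06, "dx": 0, "dy": 0, "dz": -0.01, "twist": 0}, {"fingers": 0.06, "dx": 0, "dy": 0, "dz": -0.04, "twist": 0}, {"fingers": 0.06, "dx": 0, "dy": 0, "dz": -0.09, "twist": 0}, {"fingers": 0.06, "dx": -0.04, "dy": 0, "dz": -0.13, "twist": 0}, {"fingers": 0.06, "dx": -0.08, "dy": 0, "dz": -0.15, "twist": 0}, {"fingers": 0.06, "dx": -0.08, "dy": 0, "dz": -0.15, "twist": 0}]'

```text
t: 9.3
tcp_pos: [0.5692, -0.0379, 0.2065]
orientation: [2.395, 2.027, 0.003]
ft_force: [0.1, 0.2, -0.5]
width: 0.06
```

```bash
cat > wl.py <<'E'
from h import *
import sys
st=monitor.get_state();i=cams.snapshot('wrist');print(st['t'],st['q'],st['tcp_pos'],st['orientation'],st['width'])
cv2.imwrite(f'pics/{sys.argv[1]}.png',i[...,::-1]);c=cam('wrist',st)
W=np.array([.5800,.0413]);yw=np.radians(-9.4);X=np.array([np.cos(yw),np.sin(yw)]);U=np.array([-X[1],X[0]])
def dock(P):return np.array([(P[:2]-W)@X,(P[:2]-W)@U-.061])*1e3
for ce,s in blobs(i,(0,0,135),(179,95,255),15):
    if s[4]<2500:
        d=dock(onz(c,ce,.052))
        if abs(d[0])<25 and -130<d[1]<10: print('white',ce,s[4],'dock z52',d,'z66',dock(onz(c,ce,.066)))
v=cv2.inRange(cv2.cvtColor(i,cv2.COLOR_RGB2HSV),(118,60,50),(150,255,255))
for k in cv2.findContours(v,cv2.RETR_EXTERNAL,cv2.CHAIN_APPROX_NONE)[0]:
    if cv2.contourArea(k)>60:
        V=np.array([dock(onz(c,p[0],.014)) for p in k]);print('violet x',np.percentile(V[:,0],[4,96]),'y',np.percentile(V[:,1],[4,96]))
E
python3 wl.py w4
```

```text
9.3 [-0.1602 -0.0328  1.8638 -0.0009  1.3061  0.0059] [ 0.5692 -0.0379  0.2065] [2.3949 2.0272 0.0035] 0.06004621817374198
white [232.1  21. ] 67 dock z52 [-9.8416 -8.2285] z66 [ -9.3168 -11.2573]
white [257.6  21.2] 64 dock z52 [10.8302 -8.4163] z66 [ 10.3997 -11.4365]
white [244.9  34.9] 65 dock z52 [  0.4807 -18.7082] z66 [  0.5285 -21.2527]
white [232.4  48.1] 62 dock z52 [ -9.8786 -28.7933] z66 [ -9.3521 -30.8718]
white [257.4  48.2] 61 dock z52 [ 10.7425 -28.9154] z66 [ 10.316  -30.9882]
white [243.5  84.1] 1645 dock z52 [ -0.8942 -57.2756] z66 [ -0.7829 -58.0378]
violet x [-21.598   21.6358] y [-123.027   -78.2687]
```

View pics/w4.png

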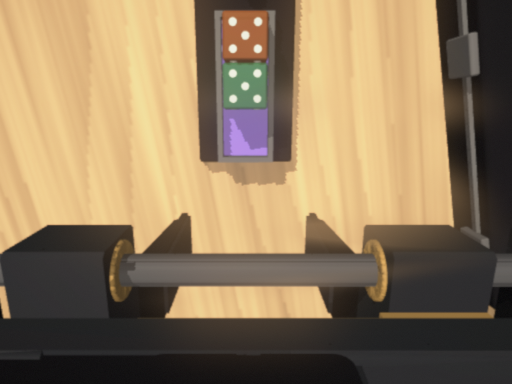

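Green die is flat in the well, 1–3 mm from the amber die. The free floor runs from y −123 to −78 (44.7 mm), so the jar centre goes at −100.6. Fetching the jar.

Request:
arm_command --increments '[{"fingers": 0.065, "dx": -0.05, "dy": 0.003, "dz": 0, "twist": 0}, {"fingers": 0.065, "dx": -0.1, "dy": 0.005, "dz": 0, "twist": 0}, {"fingers": 0.065, "dx": -0.15, "dy": 0.008, "dz": 0, "twist": 0}, {"fingers": 0.065, "dx": -0.2, "dy": 0.011, "dz": 0, "twist": 0}, {"fingers": 0.065, "dx": -0.245, "dy": 0.0138, "dz": 0.02, "twist": 0}, {"fingers": 0.065, "dx": -0.2601, "dy": 0.0138, "dz": 0.05, "twist": 0}, {"fingers": 0.065, "dx": -0.2601, "dy": 0.0138, "dz": 0.08, "twist": 0}, {"fingers": 0.065, "dx": -0.2601, "dy": 0.0138, "dz": 0.09, "twist": 0}, {"fingers": 0.065, "dx": -0.2601, "dy": 0.0138, "dz": 0.09, "twist": 0}]'

```text
t: 10.48
tcp_pos: [0.5393, -0.2944, 0.1136]
orientation: [-2.395, -2.032, -0.0]
ft_force: [0.2, 0.0, -0.0]
width: 0.0654
```

Request:
arm_command --increments '[{"fingers": 0.065, "dx": -0.002, "dy": 0.001, "dz": 0.02, "twist": 0}, {"fingers": 0.065, "dx": -0.002, "dy": 0.001, "dz": 0.04, "twist": 0}, {"fingers": 0.065, "dx": -0.002, "dy": 0.001, "dz": 0.055, "twist": 0}, {"fingers": 0.065, "dx": -0.002, "dy": 0.001, "dz": 0.066, "twist": 0}, {"fingers": 0.065, "dx": -0.002, "dy": 0.001, "dz": 0.066, "twist": 0}, {"fingers": 0.065, "dx": -0.002, "dy": 0.001, "dz": 0.066, "twist": 0}, {"fingers": 0.034, "dx": -0.002, "dy": 0.001, "dz": 0.066, "twist": 0}, {"fingers": 0.03, "dx": -0.002, "dy": 0.001, "dz": 0.066, "twist": 0}, {"fingers": 0.03, "dx": -0.002, "dy": 0.001, "dz": 0.066, "twist": 0}, {"fingers": 0.03, "dx": -0.002, "dy": 0.001, "dz": 0.066, "twist": 0}]' --grip_force 15

```text
t: 11.72
tcp_pos: [0.54, -0.2965, 0.0477]
orientation: [-2.395, -2.032, -0.0]
ft_force: [0.6, -0.6, 0.6]
width: 0.0359
```

Request:
arm_command --increments '[{"fingers": 0.03, "dx": 0, "dy": 0, "dz": 0, "twist": 0}, {"fingers": 0.03, "dx": 0, "dy": 0, "dz": 0, "twist": 0}]'

```text
t: 11.98
tcp_pos: [0.54, -0.2965, 0.0477]
orientation: [-2.395, -2.032, -0.0]
ft_force: [-1.0, 0.4, -0.5]
width: 0.0359
```

Request:
arm_command --increments '[{"fingers": 0.03, "dx": 0, "dy": 0, "dz": -0.006, "twist": 0}, {"fingers": 0.03, "dx": 0, "dy": 0, "dz": -0.012, "twist": 0}, {"fingers": 0.03, "dx": 0, "dy": 0, "dz": -0.012, "twist": 0}]'

```text
t: 12.35
tcp_pos: [0.5406, -0.2969, 0.0607]
orientation: [2.395, 2.032, 0.001]
ft_force: [0.9, -0.9, -0.3]
width: 0.0355
```

```bash
python3 - <<'E'
from h import *
st=monitor.get_state();i=cams.snapshot('wrist');print(st['t'],st['tcp_pos'],st['width'],st['ft_force'])
s=cams.snapshot('scene')
o=np.zeros((384,800,3),np.uint8);o[:,:512]=i[...,::-1];o[:288,512:]=cv2.resize(s[220:335,130:245,::-1],(288,288))
cv2.imwrite('pics/w5.png',o)
E
```

```text
12.35 [ 0.5406 -0.2969  0.0607] 0.03550787749975038 [ 0.871  -0.9065 -0.2715]
```

View pics/w5.png

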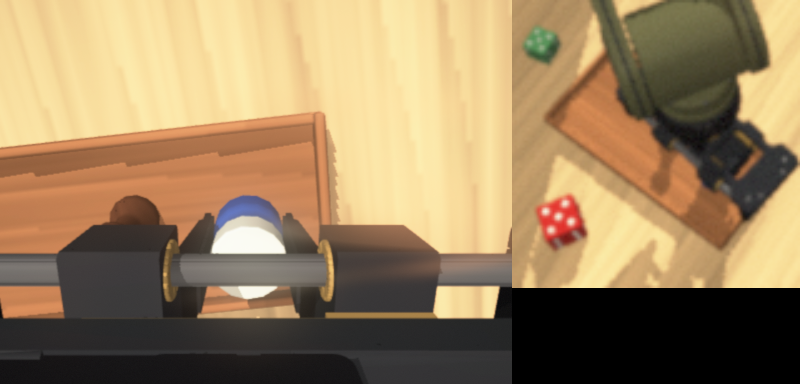

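The jar is held centrally at its narrower cap, with the pawn untouched at (133,212). Carrying it to hover over the free end of the well.

Request:
arm_command --increments '[{"fingers": 0.03, "dx": 0, "dy": 0, "dz": -0.03, "twist": 0}, {"fingers": 0.03, "dx": 0.005, "dy": 0, "dz": -0.065, "twist": 0}, {"fingers": 0.03, "dx": 0.04, "dy": -0.002, "dz": -0.08, "twist": 0}, {"fingers": 0.03, "dx": 0.08, "dy": -0.004, "dz": -0.08, "twist": 0}, {"fingers": 0.03, "dx": 0.125, "dy": -0.006, "dz": -0.08, "twist": 0}, {"fingers": 0.03, "dx": 0.17, "dy": -0.009, "dz": -0.08, "twist": 0}, {"fingers": 0.03, "dx": 0.215, "dy": -0.012, "dz": -0.08, "twist": 0}, {"fingers": 0.03, "dx": 0.26, "dy": -0.014, "dz": -0.08, "twist": 0}, {"fingers": 0.03, "dx": 0.29, "dy": -0.016, "dz": -0.075, "twist": 0}, {"fingers": 0.03, "dx": 0.2999, "dy": -0.016, "dz": -0.065, "twist": 0}]'

```text
t: 13.7
tcp_pos: [0.5734, 0.0033, 0.1251]
orientation: [2.393, 2.035, 0.001]
ft_force: [-0.3, -0.0, -0.8]
width: 0.0357
```

Request:
arm_command --increments '[{"fingers": 0.03, "dx": 0, "dy": 0, "dz": 0, "twist": 0}, {"fingers": 0.03, "dx": 0, "dy": 0, "dz": 0, "twist": 0}]'

```text
t: 13.95
tcp_pos: [0.5733, 0.0023, 0.1248]
orientation: [2.394, 2.034, 0.0]
ft_force: [0.3, -0.4, -0.1]
width: 0.0351
```

```bash
python3 wl.py w6; python3 - <<'E'
from h import *
st=monitor.get_state();Rm=R.from_rotvec(st['orientation']).as_matrix();print('yaw',np.degrees(np.arctan2(Rm[1,0],Rm[0,0])),st['ft_force'])
t=np.array([.5737,.0016])-st['tcp_pos'][:2];print('to go tool x,y mm',t@Rm[:2,0]*1e3,t@Rm[:2,1]*1e3)
E
```

```text
13.95 [-0.0896  0.0524  1.9225  0.0001  1.1665  0.0728] [0.5733 0.0023 0.1248] [2.3942 2.0338 0.0004] 0.03514858335731805
white [232.8  62.2] 108 dock z52 [-9.7757 -8.476 ] z66 [ -9.1934 -10.059 ]
white [266.5  62.4] 113 dock z52 [10.7245 -8.577 ] z66 [ 10.0101 -10.1536]
white [249.5  79.9] 105 dock z52 [  0.3993 -18.761 ] z66 [  0.338  -19.6934]
white [232.9  97.1] 101 dock z52 [ -9.915  -29.0008] z66 [ -9.3239 -29.2856]
white [266.   97.3] 105 dock z52 [ 10.6872 -29.1078] z66 [  9.9752 -29.3858]
white [284.2 101.7] 23 dock z52 [ 22.0842 -31.7566] z66 [ 20.6513 -31.8671]
white [248.7 186.9] 1456 dock z52 [ -0.0177 -86.4607] z66 [ -0.0527 -83.111 ]
white [280.8 210. ] 97 dock z52 [  21.5993 -102.4305] z66 [ 20.1971 -98.0706]
white [248.9 235.8] 2440 dock z52 [   0.1577 -120.9307] z66 [   0.1117 -115.4007]
violet x [-21.6046  21.4552] y [-111.0032  -85.3491]
yaw 80.6742552889591 [ 0.1358  0.1965 -0.6854]
to go tool x,y mm -0.5830805920897378 0.31338268382891915
```

View pics/w6.png

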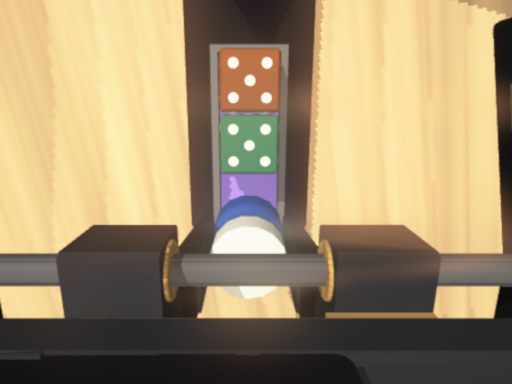

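View: jar (249,245) lined up over the free floor, both dice seated squarely at (249,80) and (249,145). Lowering.

Request:
arm_command --increments '[{"fingers": 0.03, "dx": -0.0006, "dy": 0.0003, "dz": 0.01, "twist": 0}, {"fingers": 0.03, "dx": -0.0006, "dy": 0.0003, "dz": 0.025, "twist": 0}, {"fingers": 0.03, "dx": -0.0006, "dy": 0.0003, "dz": 0.04, "twist": 0}, {"fingers": 0.03, "dx": -0.0006, "dy": 0.0003, "dz": 0.05, "twist": 0}, {"fingers": 0.03, "dx": -0.0006, "dy": 0.0003, "dz": 0.057, "twist": 0}, {"fingers": 0.03, "dx": -0.0006, "dy": 0.0003, "dz": 0.062, "twist": 0}, {"fingers": 0.03, "dx": -0.0006, "dy": 0.0003, "dz": 0.065, "twist": 0}, {"fingers": 0.03, "dx": -0.0006, "dy": 0.0003, "dz": 0.065, "twist": 0}]'

```text
t: 15.0
tcp_pos: [0.5738, 0.0016, 0.0602]
orientation: [2.394, 2.033, 0.001]
ft_force: [-0.3, -0.4, -0.5]
width: 0.0355
```

Request:
arm_command --increments '[{"fingers": 0.03, "dx": 0, "dy": 0, "dz": 0.0015, "twist": 0}, {"fingers": 0.03, "dx": 0, "dy": 0, "dz": 0.003, "twist": 0}, {"fingers": 0.03, "dx": 0, "dy": 0, "dz": 0.004, "twist": 0}, {"fingers": 0.03, "dx": 0, "dy": 0, "dz": 0.0045, "twist": 0}, {"fingers": 0.03, "dx": 0, "dy": 0, "dz": 0.0045, "twist": 0}]'

```text
t: 15.62
tcp_pos: [0.5739, 0.0016, 0.0557]
orientation: [2.394, 2.033, 0.001]
ft_force: [0.4, -0.1, -0.6]
width: 0.0356
```

Right at the expected height but no force yet, so easing further in small steps.

Request:
arm_command --increments '[{"fingers": 0.03, "dx": 0, "dy": 0, "dz": 0.0008, "twist": 0}, {"fingers": 0.03, "dx": 0, "dy": 0, "dz": 0.0015, "twist": 0}, {"fingers": 0.03, "dx": 0, "dy": 0, "dz": 0.0015, "twist": 0}]'

```text
t: 16.0
tcp_pos: [0.574, 0.0016, 0.0555]
orientation: [2.394, 2.033, 0.001]
ft_force: [-4.3, 0.3, 7.6]
width: 0.0358
```

Request:
arm_command --increments '[{"fingers": 0.045, "dx": 0, "dy": 0, "dz": -0.0005, "twist": 0}, {"fingers": 0.055, "dx": 0, "dy": 0, "dz": -0.0005, "twist": 0}, {"fingers": 0.06, "dx": 0, "dy": 0, "dz": -0.0005, "twist": 0}, {"fingers": 0.06, "dx": 0, "dy": 0, "dz": -0.01, "twist": 0}, {"fingers": 0.06, "dx": 0, "dy": 0, "dz": -0.04, "twist": 0}, {"fingers": 0.06, "dx": 0, "dy": 0, "dz": -0.09, "twist": 0}, {"fingers": 0.06, "dx": 0, "dy": 0, "dz": -0.13, "twist": 0}, {"fingers": 0.06, "dx": -0.04, "dy": 0, "dz": -0.15, "twist": 0}, {"fingers": 0.06, "dx": -0.04, "dy": 0, "dz": -0.15, "twist": 0}]'

```text
t: 17.12
tcp_pos: [0.5687, -0.0396, 0.2089]
orientation: [2.393, 2.028, 0.006]
ft_force: [-0.5, 0.6, -0.2]
width: 0.0601
```

```bash
python3 wl.py w7
```

```text
17.125 [-0.1636 -0.0366  1.8633 -0.0002  1.3086  0.0015] [ 0.5687 -0.0396  0.2089] [2.3933 2.0276 0.0062] 0.06008293067905153
white [232.5  19.8] 64 dock z52 [-9.6315 -8.364 ] z66 [ -9.1447 -11.4442]
white [257.6  19.8] 63 dock z52 [10.8721 -8.3761] z66 [ 10.4192 -11.4557]
white [245.   33.2] 65 dock z52 [  0.5362 -18.5221] z66 [  0.557  -21.1367]
white [232.5  46.6] 63 dock z52 [ -9.8904 -28.8388] z66 [ -9.3918 -30.9806]
white [257.2  46.8] 63 dock z52 [ 10.6349 -29.015 ] z66 [ 10.1928 -31.1487]
white [243.8  83.4] 1720 dock z52 [ -0.6456 -58.1472] z66 [ -0.5707 -58.9458]
violet x [-21.4109  20.8146] y [-99.385  -78.8741]
```

View pics/w7.png

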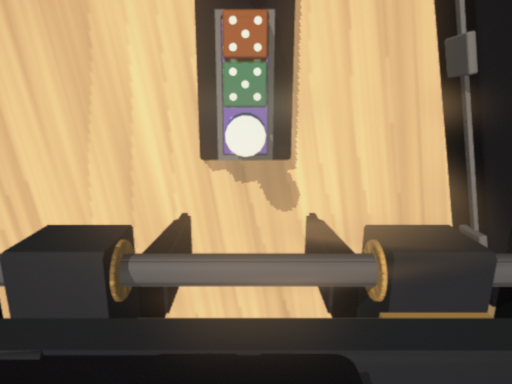

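Jar stands upright in the well, cap at (245,136), with both dice behind it. Step 1 looks complete. On to the dial.

Request:
arm_command --increments '[{"fingers": 0.05, "dx": 0.05, "dy": 0, "dz": 0, "twist": 7}, {"fingers": 0.05, "dx": 0.1, "dy": -0.001, "dz": 0, "twist": 14}, {"fingers": 0.05, "dx": 0.15, "dy": -0.002, "dz": 0, "twist": 21}, {"fingers": 0.05, "dx": 0.19, "dy": -0.0023, "dz": 0.02, "twist": 28}, {"fingers": 0.05, "dx": 0.2127, "dy": -0.0023, "dz": 0.05, "twist": 28}, {"fingers": 0.05, "dx": 0.2127, "dy": -0.0023, "dz": 0.089, "twist": 28}, {"fingers": 0.05, "dx": 0.2127, "dy": -0.0023, "dz": 0.089, "twist": 28}, {"fingers": 0.05, "dx": 0.2127, "dy": -0.0023, "dz": 0.089, "twist": 28}]'

```text
t: 18.18
tcp_pos: [0.6009, 0.1719, 0.1188]
orientation: [2.815, 1.391, 0.005]
ft_force: [0.5, 0.2, 0.7]
width: 0.0496
```

```bash
python3 - <<'E'
from h import *
st=monitor.get_state();Rm=R.from_rotvec(st['orientation']).as_matrix();print(st['tcp_pos'],'yaw',np.degrees(np.arctan2(Rm[1,0],Rm[0,0])),st['ft_force'],st['dq'])
t=np.array([.6016,.1706])-st['tcp_pos'][:2];print('to go tool x,y mm',t@Rm[:2,0]*1e3,t@Rm[:2,1]*1e3)
E
```

```text
[0.6009 0.1719 0.1188] yaw 52.587339269228764 [0.4718 0.1862 0.7188] [-0.0105 -0.0206 -0.0263 -0.0007 -0.0034 -0.0023]
to go tool x,y mm -0.6592951763341672 1.3513858760259796
```

Request:
arm_command --increments '[{"fingers": 0.05, "dx": -0.0006, "dy": 0.0012, "dz": 0.02, "twist": 0}, {"fingers": 0.05, "dx": -0.0006, "dy": 0.0012, "dz": 0.04, "twist": 0}, {"fingers": 0.05, "dx": -0.0006, "dy": 0.0012, "dz": 0.06, "twist": 0}, {"fingers": 0.05, "dx": -0.0006, "dy": 0.0012, "dz": 0.071, "twist": 0}, {"fingers": 0.05, "dx": -0.0006, "dy": 0.0012, "dz": 0.071, "twist": 0}, {"fingers": 0.02, "dx": -0.0006, "dy": 0.0012, "dz": 0.071, "twist": 0}, {"fingers": 0.005, "dx": -0.0006, "dy": 0.0012, "dz": 0.071, "twist": 0}, {"fingers": 0.005, "dx": -0.0006, "dy": 0.0012, "dz": 0.071, "twist": 0}, {"fingers": 0.005, "dx": -0.0006, "dy": 0.0012, "dz": 0.071, "twist": 0}, {"fingers": 0.005, "dx": -0.0006, "dy": 0.0012, "dz": 0.071, "twist": 0}]' --grip_force 30

```text
t: 19.42
tcp_pos: [0.602, 0.1707, 0.048]
orientation: [2.815, 1.391, 0.006]
ft_force: [1.6, -0.6, 1.4]
width: 0.0128
```

Request:
arm_command --increments '[{"fingers": 0.005, "dx": 0, "dy": 0, "dz": 0, "twist": 0}, {"fingers": 0.005, "dx": 0, "dy": 0, "dz": 0, "twist": 0}]'

```text
t: 19.68
tcp_pos: [0.602, 0.1706, 0.048]
orientation: [2.815, 1.391, 0.006]
ft_force: [0.2, -0.6, -0.1]
width: 0.0129
```

Bar gripped (12.9 mm, no side force). Turning clockwise by 62°.

Request:
arm_command --increments '[{"fingers": 0.005, "dx": 0, "dy": 0, "dz": 0, "twist": 7}, {"fingers": 0.005, "dx": 0, "dy": 0, "dz": 0, "twist": 14}, {"fingers": 0.005, "dx": 0, "dy": 0, "dz": 0, "twist": 21}, {"fingers": 0.005, "dx": 0, "dy": 0, "dz": 0, "twist": 28}, {"fingers": 0.005, "dx": 0, "dy": 0, "dz": 0, "twist": 35}, {"fingers": 0.005, "dx": 0, "dy": 0, "dz": 0, "twist": 42}, {"fingers": 0.005, "dx": 0, "dy": 0, "dz": 0, "twist": 49}, {"fingers": 0.005, "dx": 0, "dy": 0, "dz": 0, "twist": 56}, {"fingers": 0.005, "dx": 0, "dy": 0, "dz": 0, "twist": 62}, {"fingers": 0.005, "dx": 0, "dy": 0, "dz": 0, "twist": 62}]'

```text
t: 20.92
tcp_pos: [0.6025, 0.1695, 0.048]
orientation: [3.13, -0.255, 0.008]
ft_force: [2.5, -4.7, 0.0]
width: 0.013
```

Request:
arm_command --increments '[{"fingers": 0.005, "dx": 0, "dy": 0, "dz": 0, "twist": 0}, {"fingers": 0.005, "dx": 0, "dy": 0, "dz": 0, "twist": 0}, {"fingers": 0.005, "dx": 0, "dy": 0, "dz": 0, "twist": 0}, {"fingers": 0.005, "dx": 0, "dy": 0, "dz": 0, "twist": 0}, {"fingers": 0.005, "dx": 0, "dy": 0, "dz": 0, "twist": 0}]'

```text
t: 21.55
tcp_pos: [0.6025, 0.1695, 0.048]
orientation: [3.129, -0.254, 0.008]
ft_force: [0.7, -2.5, -0.7]
width: 0.0126
```

```bash
python3 - <<'E'
from h import *
st=monitor.get_state();Rm=R.from_rotvec(st['orientation']).as_matrix();print(st['t'],st['tcp_pos'],'yaw',np.degrees(np.arctan2(Rm[1,0],Rm[0,0])),st['ft_force'],st['torque'],st['width'])
w=cams.snapshot('wrist');s=cams.snapshot('scene');t=cams.snapshot('top')
o=np.zeros((576,800,3),np.uint8);o[:384,:512]=w[...,::-1];o[:288,512:]=cv2.resize(s[150:240,255:345,::-1],(288,288));o[288:,512:]=cv2.resize(t[135:205,175:275,::-1],(288,288));o[384:,:288]=cv2.resize(s[235:315,135:255,::-1],(288,192))
cv2.imwrite('pics/w8.png',o)
E
```

```text
21.55 [0.6025 0.1695 0.048 ] yaw -9.297473434633401 [ 0.6875 -2.5319 -0.6994] [-0.4543 -0.1184  0.1284] 0.012636013082361034
```

View pics/w8.png

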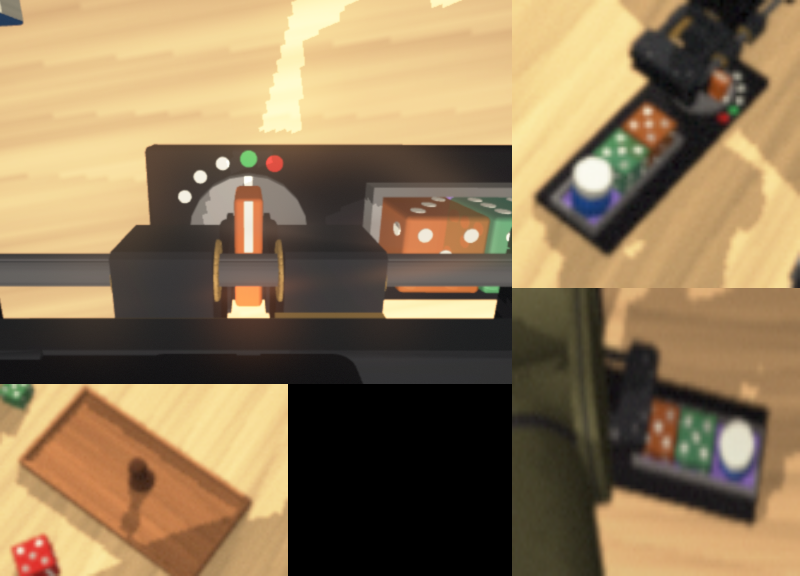

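The pointer stripe (248,190) is in line with the green dot (248,158), and the yaw reads −9.3° against −9.4° wanted. All three pieces are seated, the jar is upright and the pawn is still in the tray. Handing in while holding the dial.

```bash
python3 -c "
from workcell import robot; print(robot.finish_job())"
```

```text
the job is handed in; nothing more can be done
None
```

The job is handed in: the green die and the jar are in the well beside the amber die, and the gripper is still holding the dial at the green dot. No verdict was reported, so this rests on my own checks.

- **Packing:** The green die is flat in the middle of the well and the jar stands upright at the −y end. I felt each touch the floor at the height I had worked out before letting go. In the final pictures all three pieces are seated in a row, and the pawn is still standing in the tray. I last saw the dish, coasters and small dice in the first pictures; the arm did not work near them.
- **Dial:** I gripped the orange bar with 30 N and turned it 62° clockwise. The pointer lines up with the green dot, and the tool's angle is −9.3° against −9.4° for the third mark. The wrist torque of about 0.13 N m fits the spring's pull. The hand-in came at about 21.7 s of the 54 s allowed.
- **Checks that failed or disagreed:**
  - My colour mask for the dock slab failed. I took the dock's position from the violet floor, the dots, the bar and the amber die, which agreed to about 1 mm.
  - The jar's grip read about 36 mm instead of 38 mm. A picture showed it held centrally, apparently by its narrower cap.
  - While I held the dial, a steady side force of about 2.5 N remained, well below any limit.

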